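# Stack the lidded food tubs

## Robot

A 6-joint arm with a two-finger parallel gripper is mounted at the origin on a cart in front of the work surface, level with it; the furniture and walls round the work are solid. World frame = base frame: x ahead of the robot, y to its left, z up, the work surface at z = 0. Lengths are in m, angles in degrees, forces in N, time in s.
With the tool pointing down it reaches from about 0.4 to 0.825 m from the base axis. Payload 7 kg.
Tool frame: the origin (TCP) lies midway between the tips of the shut fingers; the grasp point (between the pads) lies 19 mm behind it; z points along the fingers, y is the line along which they close (so a half turn about z gives the same grasp; the last joint's range is limited). The gripper opens to 88 mm and grips with 3 to 60 N. Pads are 19 mm wide; open, the fingers measure 130 mm over their backs; the gripper's body (78 mm by 193 mm) begins 47 mm behind the grasp point.
Start: joints at [-51.331, 20.546, 0.682, 0, -70.136, -16.507], TCP at [0.255, -0.625, 0.197] pointing down, gripper open.
Joint ranges: [-176.03, 176.03], [-82.01, 121.73], [-58.28, 71.71], [-173.87, 95.51], [-174.79, -0.11], [-173.66, 173.66]. Speed limits (degrees/s): [136.94, 136.94, 172.46, 180, 180, 180].

## Interface

Orientations are given as [roll, pitch, yaw] about the fixed x, y, z axes, in that order (R = Rz(yaw) Ry(pitch) Rx(roll)).
In Python, from plant import ctrl gives the robot as it stands. The module is installed in compiled form; this text tells all that it offers.
- The arm moves only by the tool send_rows, never from a script. Its argument "plan" is a list that holds one entry, the list of rows, each a list of 6 numbers: the shift along the tool's x, y, z in normalised numbers (1 is 1000 mm), then the turn, a rotation vector about the tool's x, y, z in shares of 60 degrees (1.0 is 60 degrees). A call has 1 to 8 rows; each row is the pose to reach, as a shift and turn from the pose commanded when the call began, along the tool's axes at that moment; what a row does not reach only later rows make up. A row lasts 1/12 s, in which the tool goes at most 41.7 mm and 7.16 degrees, less where a joint would pass 70% of its speed; a pose out of reach is approached as far as the arm can. A call with a gripper value outside its range is refused whole. "fingers" is the opening, from 0 (shut) to 1 (fully open), set as the call begins (left out, the last holds). The fingers move at their own pace and stop on an object; the grip force is fixed at half the most. Time passes only in rows, so rows that repeat a pose let the fingers close. It gives the time, the measured TCP pose, the force, the opening and the grip force at its end, in the units of the state.
- ctrl.get_obs(): the state, without advancing time (a new reading comes with each control period).
- ctrl.snapshot(name): name is "side" or "top"; returns a dict with "img" (400x640x3 uint8, red, green, blue), "K" (3x3 intrinsics, pixels), "pose" (4x4, takes a point from camera to world coordinates). Camera axes: x right, y down, z forward; pixel columns grow to the right and rows downward; lengths in m; the calibration is good to about 2 mm. A picture is of the moment at which its call begins. There is no depth.
- ctrl.close_job(): hands the job in; it is judged then, once.
The state is a dict: "clock": time; "joint_pos": joint angles; "qvel": joint speeds; "tau": joint torques, N m; "tool_pos": TCP position; "orientation": TCP orientation; "force": force on the tool from outside, world axes, zero at the start; "moment": the same for the moment, N m; "opening": finger opening in m; "gripper_force": force on a finger pad.
Only numpy, scipy, OpenCV 4.12 (cv2) and the standard library are available. Lean on these libraries where they do the work, as an engineer would, in place of code of your own. Each camera call takes 0.05 s, during which the arm holds its last target. There are 200 camera calls.

## Task

First take the salt shaker off the grey-lidded food tub and stand it upright on the worktop beside the pepper mill. Then stack the blue-lidded tub on the grey-lidded one and the orange-lidded tub on top of the blue, each lined up with the tub below so that all four corner feet sit fully down in the recesses of its lid. Keep the tubs and the shaker upright, leave the grey-lidded tub where it stands, and do not disturb the mill, the tin or the mug.

Things in the scene. Friction and masses are not known exactly. Their poses are not given: they have to be found in the camera images.
- tub_grey: Bottom tub: off-white oblong food tub, flat grey lid (closed, one piece with it), 150 x 62 mm, 60 mm high in all, 0.6 kg. The long sides are plain and upright, lid and body flush; grip it across the width. Origin (all tubs): centre, level with the undersides of the feet; x along the length, y across the width, z up. A tub stacked properly has its origin 54 mm above this one's, x axes parallel.
- tub_blue: Middle tub: same shape, blue lid, 80 mm high in all, about 0.35 kg; a tub stacked on it has its origin 74 mm above this one's (6 mm below the lid's top). Under each of the three tubs: four round feet 8 mm high, 14 mm in diameter, tapering to 8 mm at the tip, at x = +-55.5, y = +-16.5 mm. In each lid, at the same x and y: four square recesses 19 x 19 mm, 6 mm deep, with black floors.
- tub_orange: Top tub: same shape, feet and width (150 x 62 mm), orange lid, 55 mm high in all, about 0.25 kg. Origin at the centre, level with the undersides of the feet; x along the length, y across the width. Tubs may be stacked either way round (half turn). The blue and orange tubs stand on the worktop left and right of the grey one, either may be on either side.
- salt: Salt shaker, clear with white salt and a pale grey domed cap, round, 44 mm in diameter, 90 mm high, 0.12 kg; it stands on the grey lid at the start. Origin: centre of its underside, z up. Can be gripped round at half height.
- mill: Wooden pepper mill, round, 58 mm in diameter, 150 mm high, standing loose on the worktop. Origin: centre of its underside. It stands behind the tubs, with free worktop to its left (+y).
- tin: Low red food tin, 75 mm in diameter, 58 mm high, loose bystander on the right. Origin: centre of its underside.
- cup: Off-white mug, 83 mm in diameter, 94 mm high, with a handle (117 mm over it), loose bystander on the left. Origin: centre of its underside.
Things that resemble listed ones, but are neither listed nor needed, are in the scene too. What is shaped like the salt but green or yellow is not meant.

How it is judged:
By the outcome, as a careful person would: the job done as asked, in the order asked, and still so for the second after the job is handed in, with the robot touching nothing.
It also fails if it takes over 67 s, if anything falls off the work surface, if the arm or the gripper's body presses on something with over 40 N, if the wrist force passes 120 N, or if a joint passes its speed limit or range.

## Working session

There is one attempt and no reset: what is moved stays moved. The work goes in short steps, Python scripts to look and compute and a tool call to move; the robot and the scene stay as the last step left them, time stands still between calls to the robot, and variables do not carry over. Pictures are saved under pics/ and viewed, at most 10 in all, crops included, and the job is handed in when it is done.

Besides the shell and the picture viewer there is one more tool, called after "Request:" as name([rows], argument=value, ...), one row to a line, values as JSON. send_rows: Moves the arm, as the interface text tells. Its arguments: {"type":"object","properties":{"plan":{"type":"array","items":{"type":"array","items":{"type":"array","items":{"type":"number"}}}},"fingers":{"type":"number"}},"required":["plan"]}

```bash
mkdir -p pics
cat > h.py <<'E'
import numpy as np, cv2
from plant import ctrl
def snap(n):
    d=ctrl.snapshot(n); return d["img"],np.array(d["K"]),np.array(d["pose"])
def save(img,name,crop=None,s=1):
    if crop: img=img[crop[1]:crop[3],crop[0]:crop[2]]
    img=cv2.resize(img,None,fx=s,fy=s,interpolation=cv2.INTER_CUBIC)
    cv2.imwrite("pics/"+name+".png",img[:,:,::-1])
def ray(K,T,u,v):
    d=T[:3,:3]@np.linalg.inv(K)@np.array([u,v,1.]); return T[:3,3],d
def onz(K,T,u,v,z):
    o,d=ray(K,T,u,v); return o+d*(z-o[2])/d[2]
def proj(K,T,p):
    q=K@(T[:3,:3].T@(np.array(p)-T[:3,3])); return q[:2]/q[2]
E
python3 - <<'E'
from h import *
a,K,T=snap("side");b,K2,T2=snap("top")
print(K,T.round(3),K2,T2.round(3),sep="\n")
np.savez("s0.npz",a=a,K=K,T=T,b=b,K2=K2,T2=T2)
save(a,"side0",s=1.25);save(b,"top0",s=1.25)
print(ctrl.get_obs())
E
```

```text
[[370.91511671   0.         322.35865672]
 [  0.         370.91511671 200.57268346]
 [  0.           0.           1.        ]]
[[-0.909 -0.211  0.36   0.185]
 [-0.417  0.405 -0.814  0.731]
 [ 0.025 -0.889 -0.456  0.45 ]
 [ 0.     0.     0.     1.   ]]
[[465.68146444   0.         313.07285306]
 [  0.         465.68146444 207.75406997]
 [  0.           0.           1.        ]]
[[ 0.024 -0.995  0.096  0.408]
 [-1.    -0.025 -0.011  0.041]
 [ 0.013 -0.095 -0.995  1.211]
 [ 0.     0.     0.     1.   ]]
{'clock': 0.1, 'joint_pos': array([-5.13324672e+01,  2.05865092e+01,  6.39617213e-01, -1.49632004e-02,
       -7.01358567e+01, -1.65061984e+01]), 'qvel': array([ 0.07686201,  0.00469024,  0.09668657, -0.02249069, -0.00755354,
       -0.01977994]), 'tau': array([-1.24420087e-03, -5.84163558e+01,  2.93751204e+01,  7.01564535e+00,
        1.01459402e-02, -4.75429351e-05]), 'tool_pos': array([ 0.25439305, -0.62472117,  0.19593892]), 'orientation': array([ 1.79916665e+02, -1.00247376e-02, -1.57843753e+02]), 'force': array([-0.24418777,  0.14679198, -0.90701875]), 'moment': array([-0.0142561 , -0.09732284, -0.00405445]), 'gripper_force': 0.0, 'opening': 0.08761897540066728}
```

View pics/side0.png

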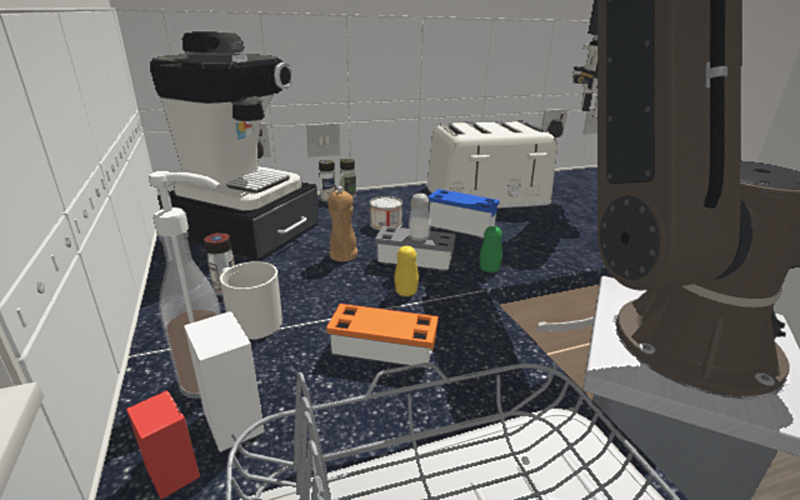

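View pics/top0.png

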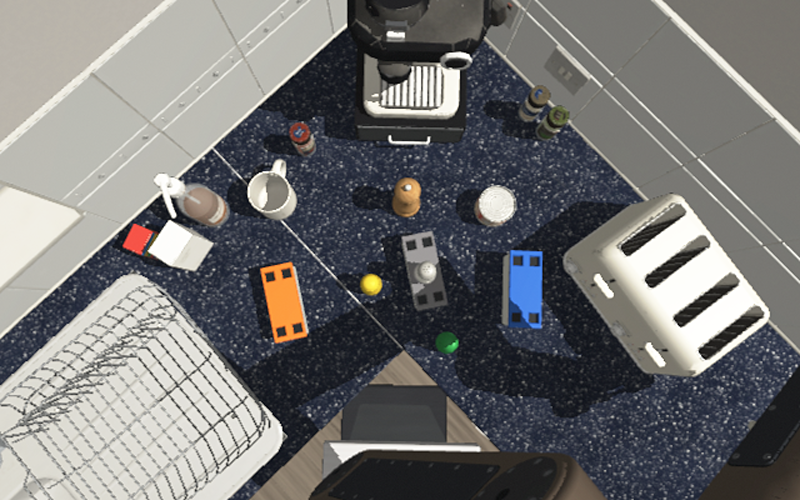

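Side view: salt on the grey tub at (420,215), orange nearest at (383,330), blue behind at (463,210), mill (342,225). Yellow (406,270) and green (492,250) are decoys. The top view (1.25x) shows orange left (284,302), grey in the middle (424,270), blue right (523,290) close to the toaster's corner (565,262). The mill is at (407,197), the tin at (495,205) and the mug at (272,195).

```bash
cat >> h.py <<'E'
def tub(img,K,T,col,h,z0=0.,box=None):
    """lid recesses -> centre, yaw of tub whose origin is at z0"""
    hsv=cv2.cvtColor(img,cv2.COLOR_RGB2HSV)
    if col=="orange": m=cv2.inRange(hsv,(5,150,80),(20,255,255))
    elif col=="blue": m=cv2.inRange(hsv,(100,150,100),(125,255,255))
    else: m=cv2.inRange(hsv,(0,0,60),(179,50,190))
    if box: k=np.zeros_like(m);k[box[1]:box[3],box[0]:box[2]]=1;m*=k
    c=max(cv2.findContours(m,cv2.RETR_EXTERNAL,cv2.CHAIN_APPROX_NONE)[0],key=cv2.contourArea)
    hull=np.zeros_like(m);cv2.drawContours(hull,[cv2.convexHull(c)],-1,255,-1)
    hull=cv2.erode(hull,np.ones((3,3)))
    v=hsv[:,:,2]
    g=cv2.GaussianBlur(v,(0,0),.5)
    d=((g<45)&(hull>0)).astype(np.uint8)
    n,l,s,cen=cv2.connectedComponentsWithStats(d)
    P=[(s[i,4],onz(K,T,*cen[i],z0+h-.006)[:2]) for i in range(1,n) if s[i,4]>8]
    r=cv2.minAreaRect(c)
    pts=np.array([onz(K,T,*p,z0+h)[:2] for p in cv2.boxPoints(r)])
    return P,pts
def fit(P):
    """4 recess points -> centre,yaw(deg),size"""
    q=np.array(P);c=q.mean(0);u=np.linalg.svd(q-c)[2][0];u=u*np.sign(u[0])
    w=np.array([-u[1],u[0]])
    return c.round(4),np.degrees(np.arctan2(u[1],u[0])).round(2),(abs((q-c)@u).mean()*1e3).round(1),(abs((q-c)@w).mean()*1e3).round(1)
E
python3 - <<'E'
from h import *
D=np.load("s0.npz");a,K,T,b,K2,T2=[D[k] for k in("a","K","T","b","K2","T2")]
np.set_printoptions(precision=4,suppress=True)
for n,h,bx in(("orange",.055,None),("blue",.08,None),("grey",.06,(315,180,365,252))):
    P,pts=tub(b,K2,T2,n,h,box=bx)
    print(n,[(s,*p) for s,p in P]); print(pts.mean(0),np.linalg.norm(pts[0]-pts[1]),np.linalg.norm(pts[1]-pts[2]))
    if len(P)==4: print(fit([p for _,p in P]))
for n,u,v,z in(("millknob",407,182,.15),("mill_base_bottom",407,214,0),("saltcap",427,271,.15),("yellow",371,285,.08),("green",447,342,.08),("cup",271,197,.094),("tin",496,205,.058)):
    print(n,onz(K2,T2,u/1.25,v/1.25,z))
for z in(0,.1,.15,.18,.2,.22): 
    p=onz(K2,T2,565/1.25,262/1.25,z); print("toaster",p,proj(K,T,p)*1.25, onz(K2,T2,650/1.25,368/1.25,z))
save(b,"crop",(180,130,520,290),2.3)
E
```

```text
orange []
[0.4302 0.2421] 0.06576833669024501 0.15234253639255407
blue [(np.int32(36), np.float64(0.41118726665492555), np.float64(-0.21546696087110467))]
[ 0.4666 -0.2322] 0.06390058284667485 0.1510218413104055
grey [(np.int32(56), np.float64(0.5028111195499839), np.float64(-0.07369320058549854)), (np.int32(40), np.float64(0.44925132499034964), np.float64(-0.06482732975953255)), (np.int32(39), np.float64(0.4418281292832303), np.float64(-0.032993861496712754))]
[ 0.5004 -0.0416] 0.08173557919505714 0.16492867669259587
millknob [0.6551 0.0046 0.15  ]
mill_base_bottom [ 0.6216 -0.0021  0.    ]
saltcap [ 0.4906 -0.0355  0.15  ]
yellow [0.4661 0.0677 0.08  ]
green [ 0.3598 -0.0817  0.08  ]
cup [0.6315 0.2661 0.094 ]
tin [ 0.6343 -0.1787  0.058 ]
toaster [ 0.5284 -0.3356  0.    ] [449.7192 210.3074] [ 0.313  -0.5107  0.    ]
toaster [ 0.5184 -0.3044  0.1   ] [452.2607 176.9778] [ 0.3208 -0.4651  0.1   ]
toaster [ 0.5135 -0.2889  0.15  ] [453.6623 158.5962] [ 0.3247 -0.4422  0.15  ]
toaster [ 0.5105 -0.2795  0.18  ] [454.5505 146.9486] [ 0.3271 -0.4286  0.18  ]
toaster [ 0.5085 -0.2733  0.2   ] [455.1637 138.9074] [ 0.3286 -0.4194  0.2   ]
toaster [ 0.5065 -0.2671  0.22  ] [455.7945 130.6341] [ 0.3302 -0.4103  0.22  ]
```

View pics/crop.png

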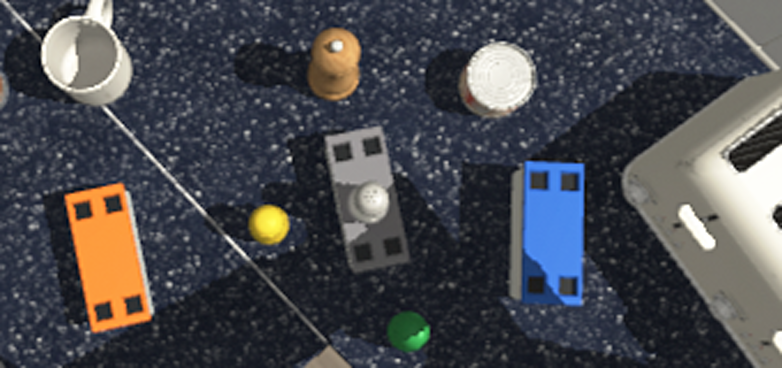

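Crop: all lids show four dark recesses. The salt cap is at crop (371,201), and the toaster's rounded near-left side runs from (625,185) to (740,368), close to blue (552,232). Next I measure the recesses relative to the lid colour and triangulate the toaster.

```bash
python3 - <<'E'
s=open('h.py').read()
i=s.index("    v=hsv");j=s.index("    n,l,s,cen")
s=s[:i]+'''    v=cv2.cvtColor(img,cv2.COLOR_RGB2GRAY).astype(float) if col=="grey" else img.max(2).astype(float)
    lid=cv2.morphologyEx(v.astype(np.uint8),cv2.MORPH_CLOSE,np.ones((13,13)))
    d=((v<.62*lid)&(hull>0)).astype(np.uint8)
'''+s[j:]
s+='''
def tri(r1,r2):
    (o,d),(p,e)=r1,r2;d=d/np.linalg.norm(d);e=e/np.linalg.norm(e)
    t=np.linalg.lstsq(np.c_[d,-e],p-o,rcond=None)[0]
    a,b=o+d*t[0],p+e*t[1];return (a+b)/2,np.linalg.norm(a-b)
'''
open('h.py','w').write(s)
E
python3 - <<'E'
from h import *
D=np.load("s0.npz");a,K,T,b,K2,T2=[D[k] for k in("a","K","T","b","K2","T2")]
np.set_printoptions(precision=4,suppress=True)
for n,h,bx in(("orange",.055,None),("blue",.08,None),("grey",.06,(315,180,365,252))):
    P,pts=tub(b,K2,T2,n,h,box=bx)
    print(n,[(int(s),*p.round(4)) for s,p in P]); 
    if len(P)==4: print(fit([p for _,p in P]))
    P=[p for s,p in P if s<70]
def t(n,st,tt): print(n,*tri(ray(K,T,st[0]/1.25,st[1]/1.25),ray(K2,T2,tt[0]/1.25,tt[1]/1.25)))
t("lever1",(480,155),(603,285));t("lever2",(545,155),(655,355))
t("knob1",(495,188),(571,265));t("knob2",(545,188),(620,329))
t("saltcap",(420,195),(427,270));t("millknob",(341,188),(407,182))
t("yellow",(405,248),(371,284));t("green",(492,228),(447,341))
save(a,"scrop",(240,90,480,280),3.2)
E
```

```text
orange [(49, np.float64(0.4877), np.float64(0.239)), (48, np.float64(0.4801), np.float64(0.271)), (50, np.float64(0.3795), np.float64(0.2123)), (51, np.float64(0.3719), np.float64(0.2443))]
(array([0.4298, 0.2416]), np.float64(13.9), np.float64(55.7), np.float64(16.4))
blue [(51, np.float64(0.5223), np.float64(-0.219)), (63, np.float64(0.5221), np.float64(-0.2519)), (58, np.float64(0.4112), np.float64(-0.2157)), (59, np.float64(0.4106), np.float64(-0.2498))]
(array([ 0.4666, -0.2341]), np.float64(-1.47), np.float64(55.6), np.float64(16.8))
grey [(9, np.float64(0.5778), np.float64(-0.0546)), (56, np.float64(0.5577), np.float64(-0.0409)), (127, np.float64(0.5202), np.float64(-0.0694)), (55, np.float64(0.5502), np.float64(-0.009)), (48, np.float64(0.4492), np.float64(-0.065)), (49, np.float64(0.4415), np.float64(-0.033))]
lever1 [ 0.4717 -0.36    0.1472] 0.002903949327482902
lever2 [ 0.339  -0.4575  0.1418] 0.01769312749429237
knob1 [ 0.4674 -0.3325  0.0782] 0.096967855671341
knob2 [ 0.3532 -0.43    0.0635] 0.07918892062839084
saltcap [ 0.4927 -0.0358  0.1459] 8.573013686728905e-05
millknob [0.6503 0.0015 0.1457] 0.012787645841051631
yellow [0.4708 0.0689 0.0856] 0.006617253666263926
green [ 0.3606 -0.0812  0.0875] 0.0028337768398905886
```

View pics/scrop.png

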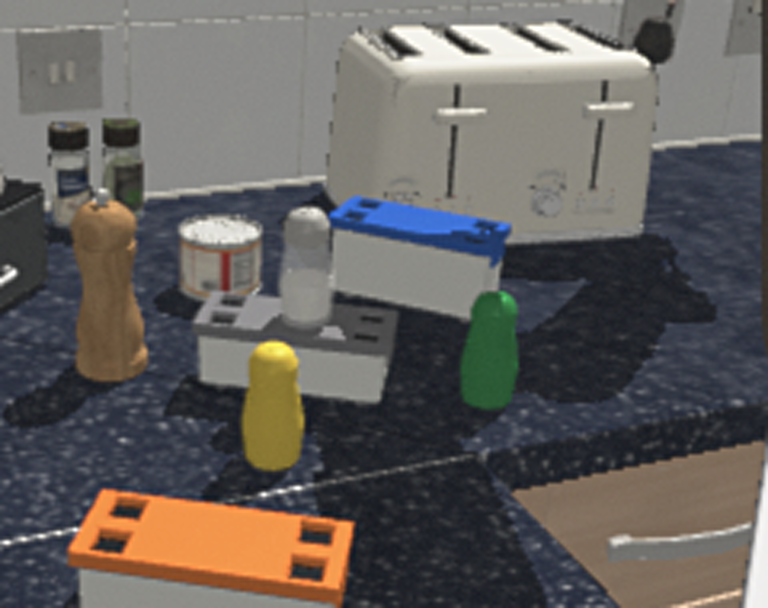

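Side crop: the salt stands mid-lid on grey. The toaster face is clear of blue, and its levers at (460,113) triangulate to about (0.472,-0.360,0.147), leaving roughly 20 mm for the gripper body.

Results:

| Item | Position (m) | Yaw (deg) |
|---|---|---|
| Grey | (0.4997,-0.037) | 12.5 |
| Blue | (0.4666,-0.234) | -1.5 |
| Orange | (0.4298,0.2416) | 13.9 |
| Salt | (0.492,-0.036) | – |
| Mill | (0.652,0.002) | – |

The recess spacings match the given sizes.

```bash
cat >> h.py <<'E'
from scipy.spatial.transform import Rotation as R
def legs(*wp):
    """waypoints (x,y,z,yaw): shift cm, turn deg in tool axes for each leg, rows at full speed"""
    o=ctrl.get_obs();p=np.array(o["tool_pos"]);r=R.from_euler("xyz",o["orientation"],degrees=True)
    print("t",round(o["clock"],2),"at",p.round(4),np.round(o["orientation"],2),"open",round(o["opening"],4),"F",np.round(o["force"],1))
    for w in wp:
        q=np.array(w[:3]);s=R.from_euler("xyz",[180,0,w[3]],degrees=True)
        d=r.inv().apply(q-p)*100;t=(r.inv()*s).as_rotvec(degrees=True)
        print(w,"->",d.round(2),t.round(2),"rows",round(max(np.linalg.norm(d)/4.17,np.linalg.norm(t)/7.16),1))
        p,r=q,s
E
python3 -c "
from h import *
legs((.255,-.625,.40,-157.8),(.37,-.33,.37,-120),(.492,-.036,.25,-90),(.492,-.036,.093,-90))"
```

```text
t 0.1 at [ 0.2544 -0.6247  0.1959] [ 1.7992e+02 -1.0000e-02 -1.5784e+02] open 0.0876 F [-0.2  0.1 -0.9]
(0.255, -0.625, 0.4, -157.8) -> [-4.000e-02 -2.000e-02 -2.041e+01] [ 0.08 -0.01 -0.04] rows 4.9
(0.37, -0.33, 0.37, -120) -> [-21.79  22.97   3.  ] [  0.    0.  -37.8] rows 7.6
(0.492, -0.036, 0.25, -90) -> [-31.56   4.13  12.  ] [ -0.   0. -30.] rows 8.2
(0.492, -0.036, 0.093, -90) -> [ 0.  -0.  15.7] [0. 0. 0.] rows 3.8
```

Careful with the scale: shifts go in shares of 1000 mm and turns go in shares of 60 degrees. That gives: -20.4 cm is -0.204.

Request:
send_rows([
  [[0,0,-0.204,0,0,0],[0,0,-0.204,0,0,0],[0,0,-0.204,0,0,0],[0,0,-0.204,0,0,0],[0,0,-0.204,0,0,0],[0,0,-0.204,0,0,0]],
], fingers=1)

```text
clock: 0.6
tool_pos: [0.2545, -0.6271, 0.4098]
orientation: [-179.3, 0.0, -157.9]
force: [0.2, 0.8, 1.2]
opening: 0.0878
gripper_force: 0.0
```

Scaled: 23 cm is 0.23, -21.8 cm is -0.218, -37.8 degrees is -0.63.

Request:
send_rows([
  [[-0.218,0.23,0.03,0,0,-0.63],[-0.218,0.23,0.03,0,0,-0.63],[-0.218,0.23,0.03,0,0,-0.63],[-0.218,0.23,0.03,0,0,-0.63],[-0.218,0.23,0.03,0,0,-0.63],[-0.218,0.23,0.03,0,0,-0.63],[-0.218,0.23,0.03,0,0,-0.63],[-0.218,0.23,0.03,0,0,-0.63]],
])

```text
clock: 1.27
tool_pos: [0.37, -0.3269, 0.3703]
orientation: [180.0, 0.0, -120.0]
force: [0.2, 0.5, 0.2]
opening: 0.0877
gripper_force: 0.0
```

Scaled: -31.5 cm is -0.315, 12 cm is 0.12, -30 degrees is -0.5.

Request:
send_rows([
  [[-0.315,0.041,0.12,0,0,-0.5],[-0.315,0.041,0.12,0,0,-0.5],[-0.315,0.041,0.12,0,0,-0.5],[-0.315,0.041,0.12,0,0,-0.5],[-0.315,0.041,0.12,0,0,-0.5],[-0.315,0.041,0.12,0,0,-0.5],[-0.315,0.041,0.12,0,0,-0.5],[-0.315,0.041,0.12,0,0,-0.5]],
])

```text
clock: 1.93
tool_pos: [0.4897, -0.0401, 0.2523]
orientation: [-180.0, 0.0, -90.0]
force: [0.9, -0.7, 0.2]
opening: 0.0879
gripper_force: 0.0
```

```bash
python3 -c "
from h import *
legs((.492,-.036,.25,-90),(.492,-.036,.093,-90))"
```

```text
t 1.93 at [ 0.4897 -0.0401  0.2523] [-1.7998e+02  1.0000e-02 -9.0020e+01] open 0.0879 F [ 0.9 -0.7  0.2]
(0.492, -0.036, 0.25, -90) -> [-0.41 -0.23  0.23] [-0.02  0.01 -0.02] rows 0.1
(0.492, -0.036, 0.093, -90) -> [ 0.  -0.  15.7] [0. 0. 0.] rows 3.8
```

Scaled: 8 cm is 0.08, 7 cm is 0.07.

Request:
send_rows([
  [[0,0,0.03,0,0,0],[0,0,0.07,0,0,0],[0,0,0.08,0,0,0],[0,0,0.08,0,0,0],[0,0,0.08,0,0,0]],
])

```text
clock: 2.35
tool_pos: [0.49, -0.0425, 0.1739]
orientation: [180.0, -0.1, -90.0]
force: [0.3, 0.1, 1.2]
opening: 0.0876
gripper_force: 0.0
```

```bash
python3 -c "
from h import *
legs((.492,-.036,.093,-90))
a,K,T=snap('side');b,K2,T2=snap('top')
save(np.vstack([a[60:290,200:520],b[100:270,200:520]]),'salt1',s=1.5)"
```

```text
t 2.35 at [ 0.49   -0.0425  0.1739] [ 1.7999e+02 -5.0000e-02 -9.0040e+01] open 0.0876 F [0.3 0.1 1.2]
(0.492, -0.036, 0.093, -90) -> [-0.66 -0.2   8.08] [ 0.01 -0.05 -0.04] rows 1.9
```

View pics/salt1.png

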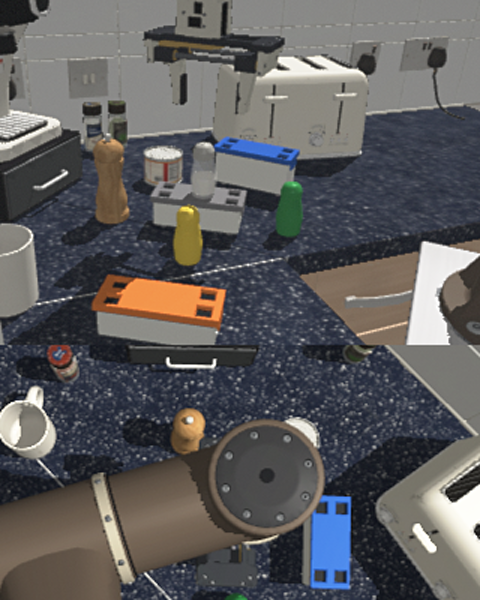

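The gripper is above the salt, whose cap is at crop (204,150), with the fingers at (180,85) and (245,90) on either side. I correct sideways, go down and grip.

Scaled: 8 cm is 0.08, 6 cm is 0.06.

Request:
send_rows([
  [[-0.006,-0.002,0,0,0,0],[-0.006,-0.002,0.03,0,0,0],[-0.006,-0.002,0.06,0,0,0],[-0.006,-0.002,0.08,0,0,0],[-0.006,-0.002,0.08,0,0,0],[-0.006,-0.002,0.08,0,0,0]],
])

```text
clock: 2.95
tool_pos: [0.4921, -0.0361, 0.0937]
orientation: [180.0, -0.0, -90.0]
force: [0.3, 0.3, -0.0]
opening: 0.0874
gripper_force: 0.0
```

Request:
send_rows([
  [[0,0,0,0,0,0],[0,0,0,0,0,0],[0,0,0,0,0,0],[0,0,0,0,0,0],[0,0,0,0,0,0],[0,0,0,0,0,0],[0,0,0,0,0,0],[0,0,0,0,0,0]],
], fingers=0.3)

```text
clock: 3.62
tool_pos: [0.4917, -0.0361, 0.093]
orientation: [-180.0, -0.0, -90.0]
force: [0.0, 0.1, 0.3]
opening: 0.0398
gripper_force: 0.0
```

```bash
python3 -c "
from h import *
legs((.492,-.036,.25,-90),(.640,.092,.20,-90),(.640,.092,.034,-90))"
```

```text
t 3.62 at [ 0.4917 -0.0361  0.093 ] [-180.     -0.    -90.04] open 0.0398 F [0.  0.1 0.3]
(0.492, -0.036, 0.25, -90) -> [ -0.    -0.03 -15.7 ] [-0.   -0.   -0.04] rows 3.8
(0.64, 0.092, 0.2, -90) -> [-12.8 -14.8   5. ] [0. 0. 0.] rows 4.8
(0.64, 0.092, 0.034, -90) -> [ 0.  -0.  16.6] [0. 0. 0.] rows 4.0
```

Request:
send_rows([
  [[0,0,0,0,0,0],[0,0,0,0,0,0],[0,0,0,0,0,0],[0,0,0,0,0,0],[0,0,0,0,0,0]],
], fingers=0)

```text
clock: 4.03
tool_pos: [0.4917, -0.0361, 0.093]
orientation: [-180.0, -0.0, -90.0]
force: [0.5, -0.7, 0.5]
opening: 0.0324
gripper_force: 29.9
```

Scaled: -14 cm is -0.14, -13 cm is -0.13.

Request:
send_rows([
  [[0,0,-0.01,0,0,0],[0,0,-0.04,0,0,0],[0,0,-0.08,0,0,0],[0,0,-0.11,0,0,0],[0,0,-0.13,0,0,0],[0,0,-0.14,0,0,0],[0,0,-0.14,0,0,0]],
])

```text
clock: 4.62
tool_pos: [0.4927, -0.0359, 0.2355]
orientation: [-179.8, 0.1, -90.0]
force: [0.1, 0.2, -1.9]
opening: 0.0323
gripper_force: 29.9
```

```bash
python3 -c "
from h import *
legs((.640,.092,.20,-90),(.640,.092,.034,-90))
print(ctrl.get_obs()['gripper_force'])"
```

```text
t 4.62 at [ 0.4927 -0.0359  0.2355] [-1.7976e+02  6.0000e-02 -9.0030e+01] open 0.0323 F [ 0.1  0.2 -1.9]
(0.64, 0.092, 0.2, -90) -> [-12.79 -14.71   3.62] [-0.24  0.06 -0.03] rows 4.8
(0.64, 0.092, 0.034, -90) -> [ 0.  -0.  16.6] [0. 0. 0.] rows 4.0
29.92250595247242
```

Scaled: -14.7 cm is -0.147, -13.3 cm is -0.133.

Request:
send_rows([
  [[-0.02,-0.023,0.005,0,0,0],[-0.045,-0.052,0.01,0,0,0],[-0.07,-0.081,0.015,0,0,0],[-0.095,-0.11,0.02,0,0,0],[-0.115,-0.133,0.025,0,0,0],[-0.128,-0.147,0.035,0,0,0],[-0.128,-0.147,0.035,0,0,0],[-0.128,-0.147,0.035,0,0,0]],
])

```text
clock: 5.28
tool_pos: [0.6376, 0.0922, 0.194]
orientation: [179.7, -0.1, -90.0]
force: [0.2, -0.9, -0.8]
opening: 0.0321
gripper_force: 30.0
```

Scaled: 11 cm is 0.11, 10 cm is 0.1.

Request:
send_rows([
  [[0,0,0.02,0,0,0],[0,0,0.05,0,0,0],[0,0,0.08,0,0,0],[0,0,0.1,0,0,0],[0,0,0.11,0,0,0],[0,0,0.11,0,0,0],[0,0,0.11,0,0,0]],
])

```text
clock: 5.87
tool_pos: [0.6387, 0.0914, 0.0884]
orientation: [180.0, -0.0, -90.0]
force: [0.7, 0.5, -0.2]
opening: 0.0322
gripper_force: 30.0
```

```bash
python3 -c "
from h import *
legs((.640,.092,.033,-90))
a,K,T=snap('side');b,K2,T2=snap('top')
np.savez('s1.npz',a=a,b=b)
for z in(0,.05,.06,.07):print(z,proj(K,T,(.64,.092,z)))
save(a,'salt2',(200,60,400,260),3)"
```

```text
t 5.87 at [0.6387 0.0914 0.0884] [ 1.7999e+02 -3.0000e-02 -9.0040e+01] open 0.0322 F [ 0.7  0.5 -0.2]
(0.64, 0.092, 0.033, -90) -> [-0.06 -0.13  5.54] [ 0.01 -0.03 -0.04] rows 1.3
0 [256.18929955 219.53368792]
0.05 [254.9919026  201.00356993]
0.06 [254.74482127 197.17990371]
0.07 [254.49511161 193.31556329]
```

View pics/salt2.png

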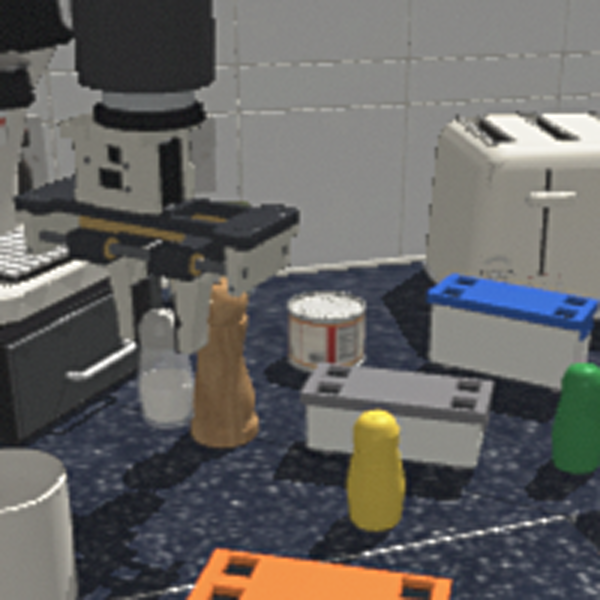

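The salt hangs upright beside the mill, with its underside near crop (168,422), consistent with z of about 0.055. I lower it 5.4 cm.

Scaled: 5.4 cm is 0.054, 5.3 cm is 0.053.

Request:
send_rows([
  [[0,-0.001,0.015,0,0,0],[0,-0.001,0.035,0,0,0],[0,-0.001,0.046,0,0,0],[0,-0.001,0.05,0,0,0],[0,-0.001,0.052,0,0,0],[0,-0.001,0.053,0,0,0],[0,-0.001,0.054,0,0,0],[0,-0.001,0.054,0,0,0]],
])

```text
clock: 6.63
tool_pos: [0.6403, 0.092, 0.0347]
orientation: [-179.9, 0.0, -90.0]
force: [0.4, 0.3, -0.5]
opening: 0.0327
gripper_force: 30.0
```

Scaled: 0.2 cm is 0.002, 0.1 cm is 0.001.

Request:
send_rows([
  [[0,0,0.001,0,0,0],[0,0,0.002,0,0,0],[0,0,0.002,0,0,0]],
])

```text
clock: 6.88
tool_pos: [0.6404, 0.092, 0.033]
orientation: [-179.9, 0.0, -90.0]
force: [-0.6, 0.5, 3.6]
opening: 0.0319
gripper_force: 30.0
```

Request:
send_rows([
  [[0,0,0,0,0,0],[0,0,0,0,0,0],[0,0,0,0,0,0],[0,0,0,0,0,0],[0,0,0,0,0,0],[0,0,0,0,0,0],[0,0,0,0,0,0],[0,0,0,0,0,0]],
], fingers=1)

```text
clock: 7.55
tool_pos: [0.6398, 0.0919, 0.0319]
orientation: [180.0, -0.0, -90.0]
force: [-0.0, 0.8, 0.1]
opening: 0.0802
gripper_force: 0.0
```

Scaled: -22 cm is -0.22, -18 cm is -0.18.

Request:
send_rows([
  [[0,0,-0.02,0,0,0],[0,0,-0.06,0,0,0],[0,0,-0.1,0,0,0],[0,0,-0.14,0,0,0],[0,0,-0.18,0,0,0],[0,0,-0.22,0,0,0],[0,0,-0.22,0,0,0],[0,0,-0.22,0,0,0]],
])

```text
clock: 8.22
tool_pos: [0.6411, 0.0923, 0.2554]
orientation: [-179.7, 0.1, -90.0]
force: [-0.7, 0.4, -1.6]
opening: 0.0875
gripper_force: 0.0
```

```bash
python3 -c "
from h import *
legs((.55,-.07,.255,-136),(.461,-.234,.20,-181.5),(.461,-.234,.036,-181.5))
b,K,T=snap('top');a,_,_=snap('side')
save(np.vstack([a[120:290,200:520],b[100:270,200:520]]),'rel',s=1.5)
"
```

```text
t 8.22 at [0.6411 0.0923 0.2554] [-1.7967e+02  1.4000e-01 -9.0040e+01] open 0.0875 F [-0.7  0.4 -1.6]
(0.55, -0.07, 0.255, -136) -> [16.24  9.1  -0.05] [-0.26  0.26 45.96] rows 6.4
(0.461, -0.234, 0.2, -181.5) -> [17.79 -5.61  5.5 ] [ 0.  -0.  45.5] rows 6.4
(0.461, -0.234, 0.036, -181.5) -> [ 0.  -0.  16.4] [0. 0. 0.] rows 3.9
```

View pics/rel.png

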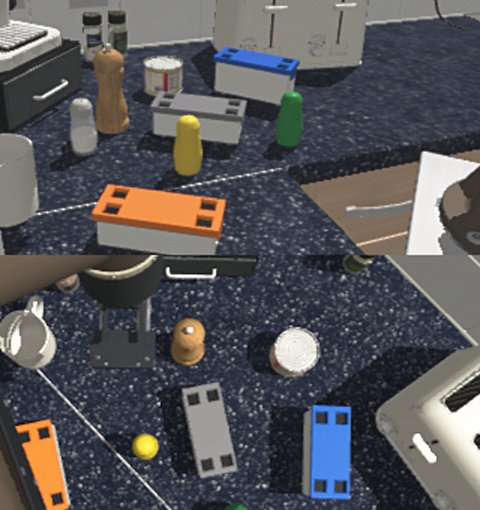

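Salt stands upright at crop (83,125), left of the mill. The grey lid is clear, so I go to blue.

Scaled: 16.2 cm is 0.162, 9.1 cm is 0.091, 46 degrees is 0.7667.

Request:
send_rows([
  [[0.162,0.091,0,0,0,0.7667],[0.162,0.091,0,0,0,0.7667],[0.162,0.091,0,0,0,0.7667],[0.162,0.091,0,0,0,0.7667],[0.162,0.091,0,0,0,0.7667],[0.162,0.091,0,0,0,0.7667],[0.162,0.091,0,0,0,0.7667]],
])

```text
clock: 8.9
tool_pos: [0.5471, -0.0716, 0.2507]
orientation: [179.9, -0.1, -136.6]
force: [0.1, 0.4, 0.3]
opening: 0.0872
gripper_force: 0.0
```

Scaled: 17.8 cm is 0.178, -5.6 cm is -0.056, 45.5 degrees is 0.7583.

Request:
send_rows([
  [[0.178,-0.056,0.055,0,0,0.7583],[0.178,-0.056,0.055,0,0,0.7583],[0.178,-0.056,0.055,0,0,0.7583],[0.178,-0.056,0.055,0,0,0.7583],[0.178,-0.056,0.055,0,0,0.7583],[0.178,-0.056,0.055,0,0,0.7583],[0.178,-0.056,0.055,0,0,0.7583],[0.178,-0.056,0.055,0,0,0.7583]],
])

```text
clock: 9.57
tool_pos: [0.458, -0.2344, 0.1952]
orientation: [180.0, -0.2, 178.3]
force: [0.9, 0.5, 0.1]
opening: 0.0877
gripper_force: 0.0
```

```bash
python3 -c "
from h import *
np.set_printoptions(precision=4,suppress=True)
b,K,T=snap('top')
P,_=tub(b,K,T,'grey',.06,box=(315,180,365,252));print([(int(s),*p.round(4)) for s,p in P])
if len(P)==4: print(fit([p for _,p in P]))
legs((.461,-.234,.036,-181.5))
"
```

```text
[]
t 9.62 at [ 0.4584 -0.2341  0.1956] [179.98  -0.15 178.49] open 0.0877 F [ 1.2 -0.2  0. ]
(0.461, -0.234, 0.036, -181.5) -> [-0.3   0.01 15.96] [ 0.02 -0.15 -0.01] rows 3.8
```

Scaled: 16 cm is 0.16, 15 cm is 0.15.

Request:
send_rows([
  [[-0.002,0,0.03,0,0,0],[-0.002,0,0.07,0,0,0],[-0.002,0,0.105,0,0,0],[-0.002,0,0.135,0,0,0],[-0.002,0,0.15,0,0,0],[-0.002,0,0.16,0,0,0],[-0.002,0,0.16,0,0,0]],
])

```text
clock: 10.2
tool_pos: [0.4599, -0.2334, 0.0346]
orientation: [180.0, -0.3, 178.6]
force: [-0.0, -0.2, 0.1]
opening: 0.0876
gripper_force: 0.0
```

Request:
send_rows([
  [[0,0,0,0,0,0],[0,0,0,0,0,0],[0,0,0,0,0,0],[0,0,0,0,0,0],[0,0,0,0,0,0],[0,0,0,0,0,0]],
], fingers=0)

```text
clock: 10.7
tool_pos: [0.4621, -0.234, 0.0379]
orientation: [-180.0, 0.1, 178.5]
force: [-0.8, 2.5, 5.5]
opening: 0.0616
gripper_force: 29.9
```

Scaled: -16 cm is -0.16, -15 cm is -0.15.

Request:
send_rows([
  [[0,0,-0.01,0,0,0],[0,0,-0.03,0,0,0],[0,0,-0.06,0,0,0],[0,0,-0.095,0,0,0],[0,0,-0.13,0,0,0],[0,0,-0.15,0,0,0],[0,0,-0.16,0,0,0],[0,0,-0.16,0,0,0]],
])

```text
clock: 11.37
tool_pos: [0.4622, -0.2342, 0.1992]
orientation: [-180.0, 0.2, 178.5]
force: [0.6, -0.4, -4.7]
opening: 0.0617
gripper_force: 29.9
```

```bash
python3 -c "
from h import *
np.set_printoptions(precision=4,suppress=True)
D=np.load('s0.npz');K,T,K2,T2=[D[k] for k in('K','T','K2','T2')];S=np.load('s1.npz')
for im,k,t,bx in((S['b'],K2,T2,(315,180,365,252)),(S['a'],K,T,(295,170,370,220)),(snap('side')[0],K,T,(295,170,370,220))):
  P,_=tub(im,k,t,'grey',.06,box=bx);print([(int(s),*p.round(4)) for s,p in P])
  P=[p for s,p in P if s<70]
  if len(P)==4: print(fit(P))
for x,y in((.5577,-.0409),(.5502,-.009),(.4492,-.065),(.4415,-.033)):print(proj(K,T,(x,y,.054)),proj(K2,T2,(x,y,.054)))
legs((.4952,-.038,.16,-167.5),(.4952,-.038,.090,-167.5))
save(S['a'],'g_side',(285,165,375,225),5)
"
```

```text
[(9, np.float64(0.5778), np.float64(-0.0546)), (57, np.float64(0.5577), np.float64(-0.041)), (254, np.float64(0.4988), np.float64(-0.0775)), (55, np.float64(0.5502), np.float64(-0.009)), (56, np.float64(0.4491), np.float64(-0.0659)), (58, np.float64(0.4416), np.float64(-0.0345)), (22, np.float64(0.4244), np.float64(-0.0739)), (27, np.float64(0.4213), np.float64(-0.0502))]
[(30, np.float64(0.589), np.float64(-0.0947)), (49, np.float64(0.5237), np.float64(-0.1416)), (126, np.float64(0.4566), np.float64(-0.0885)), (29, np.float64(0.5847), np.float64(-0.0257)), (17, np.float64(0.5593), np.float64(-0.0492)), (20, np.float64(0.451), np.float64(-0.0758)), (20, np.float64(0.5532), np.float64(-0.0175)), (182, np.float64(0.4882), np.float64(-0.0081)), (22, np.float64(0.4434), np.float64(-0.0428))]
[(30, np.float64(0.589), np.float64(-0.0947)), (29, np.float64(0.5847), np.float64(-0.0257)), (17, np.float64(0.5593), np.float64(-0.0492)), (91, np.float64(0.5317), np.float64(-0.0036)), (20, np.float64(0.5532), np.float64(-0.0175)), (18, np.float64(0.4422), np.float64(-0.0427)), (28, np.float64(0.4307), np.float64(-0.0203))]
[311.6678 185.2062] [341.3881 193.047 ]
[308.7087 190.609 ] [328.5988 195.697 ]
[355.0479 190.1378] [350.2941 236.6474]
[353.4762 195.8494] [337.3589 239.4402]
t 11.42 at [ 0.4612 -0.2338  0.197 ] [179.97   0.05 178.44] open 0.0617 F [-0.9  0.2 -3.5]
(0.4952, -0.038, 0.16, -167.5) -> [-2.87 19.66  3.72] [  0.03   0.05 -14.06] rows 4.8
(0.4952, -0.038, 0.09, -167.5) -> [ 0. -0.  7.] [0. 0. 0.] rows 1.7
```

View pics/g_side.png

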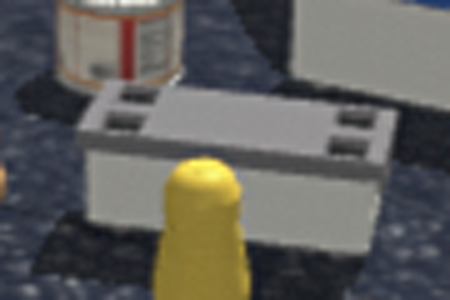

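The crop shows all four grey recesses clear, at (138,93), (123,122), (357,117) and (348,147). The top view now gives grey centre (0.4997,-0.0376) with yaw 13.1.

Scaled: 19.6 cm is 0.196, 3.7 cm is 0.037, -14.6 degrees is -0.2433.

Request:
send_rows([
  [[-0.003,0.02,0,0,0,-0.0333],[-0.008,0.05,0.005,0,0,-0.0833],[-0.014,0.09,0.01,0,0,-0.1333],[-0.02,0.13,0.02,0,0,-0.1833],[-0.025,0.165,0.03,0,0,-0.2167],[-0.028,0.187,0.035,0,0,-0.2433],[-0.029,0.196,0.037,0,0,-0.2433],[-0.029,0.196,0.037,0,0,-0.2433]],
])

```text
clock: 12.08
tool_pos: [0.4942, -0.0373, 0.1572]
orientation: [180.0, -0.3, -166.8]
force: [-0.2, -0.5, -3.3]
opening: 0.0618
gripper_force: 29.9
```

Scaled: 4.5 cm is 0.045, 4 cm is 0.04.

Request:
send_rows([
  [[0,0,0.01,0,0,0],[0,0,0.025,0,0,0],[0,0,0.04,0,0,0],[0,0,0.045,0,0,0],[0,0,0.045,0,0,0],[0,0,0.045,0,0,0]],
])

```text
clock: 12.58
tool_pos: [0.4954, -0.0398, 0.1147]
orientation: [-180.0, -0.1, -167.0]
force: [0.3, 0.3, -3.9]
opening: 0.0616
gripper_force: 29.9
```

```bash
python3 -c "
from h import *
legs((.4951,-.0387,.10,-166.9),(.4951,-.0387,.09,-166.9))
"
```

```text
t 12.58 at [ 0.4954 -0.0398  0.1147] [-1.7998e+02 -6.0000e-02 -1.6700e+02] open 0.0616 F [ 0.3  0.3 -3.9]
(0.4951, -0.0387, 0.1, -166.9) -> [0.   0.11 1.47] [-0.02 -0.06 -0.1 ] rows 0.4
(0.4951, -0.0387, 0.09, -166.9) -> [ 0. -0.  1.] [0. 0. 0.] rows 0.2
```

Scaled: 2.3 cm is 0.023, 2.2 cm is 0.022.

Request:
send_rows([
  [[0,0.001,0.005,0,0,0],[0,0.001,0.012,0,0,0],[0,0.001,0.016,0,0,0],[0,0.001,0.018,0,0,0],[0,0.001,0.02,0,0,0],[0,0.001,0.022,0,0,0],[0,0.001,0.023,0,0,0],[0,0.001,0.023,0,0,0]],
])

```text
clock: 13.25
tool_pos: [0.4956, -0.0379, 0.0921]
orientation: [-180.0, 0.0, -166.9]
force: [0.7, 0.9, -3.0]
opening: 0.0618
gripper_force: 29.9
```

```bash
python3 -c "
from h import *
legs((.4951,-.0387,.09,-166.9))
"
```

```text
t 13.25 at [ 0.4956 -0.0379  0.0921] [-1.7999e+02  1.0000e-02 -1.6693e+02] open 0.0618 F [ 0.7  0.9 -3. ]
(0.4951, -0.0387, 0.09, -166.9) -> [ 0.06 -0.07  0.21] [-0.01  0.01 -0.03] rows 0.1
```

Scaled: 0.25 cm is 0.0025, 0.2 cm is 0.002.

Request:
send_rows([
  [[0,0,0.001,0,0,0],[0,0,0.002,0,0,0],[0,0,0.0025,0,0,0],[0,0,0.0025,0,0,0]],
])

```text
clock: 13.58
tool_pos: [0.4961, -0.0382, 0.0916]
orientation: [-179.9, 0.1, -166.9]
force: [-6.9, 0.3, 17.9]
opening: 0.062
gripper_force: 29.9
```

Scaled: 0.1 cm is 0.001.

Request:
send_rows([
  [[0,0,0.001,0,0,0],[0,0,0.001,0,0,0],[0,0,0.001,0,0,0],[0,0,0.001,0,0,0],[0,0,0.001,0,0,0],[0,0,0.001,0,0,0],[0,0,0.001,0,0,0]],
], fingers=1)

```text
clock: 14.17
tool_pos: [0.4954, -0.0379, 0.0884]
orientation: [-180.0, -0.0, -166.9]
force: [-0.2, 0.4, -0.5]
opening: 0.0873
gripper_force: 0.0
```

Scaled: -15 cm is -0.15, -13 cm is -0.13.

Request:
send_rows([
  [[0,0,-0.02,0,0,0],[0,0,-0.05,0,0,0],[0,0,-0.09,0,0,0],[0,0,-0.13,0,0,0],[0,0,-0.15,0,0,0],[0,0,-0.15,0,0,0]],
])

```text
clock: 14.67
tool_pos: [0.4982, -0.0377, 0.244]
orientation: [-179.9, 0.5, -166.9]
force: [-0.2, 0.0, 0.1]
opening: 0.0878
gripper_force: 0.0
```

```bash
python3 -c "
from h import *
legs((.50,.11,.24,-166.5),(.4298,.2416,.17,-166.1),(.4298,.2416,.016,-166.1))
a,K,T=snap('side');save(a,'st1',(250,110,400,230),4)
np.savez('s2.npz',a=a)
"
```

```text
t 14.67 at [ 0.4982 -0.0377  0.244 ] [-179.95    0.5  -166.9 ] open 0.0878 F [-0.2  0.   0.1]
(0.5, 0.11, 0.24, -166.5) -> [-3.52 14.35  0.42] [-0.05  0.5  -0.4 ] rows 3.5
(0.4298, 0.2416, 0.17, -166.1) -> [ 3.75 14.44  7.  ] [-0.   0.  -0.4] rows 4.0
(0.4298, 0.2416, 0.016, -166.1) -> [ 0.  -0.  15.4] [0. 0. 0.] rows 3.7
```

View pics/st1.png

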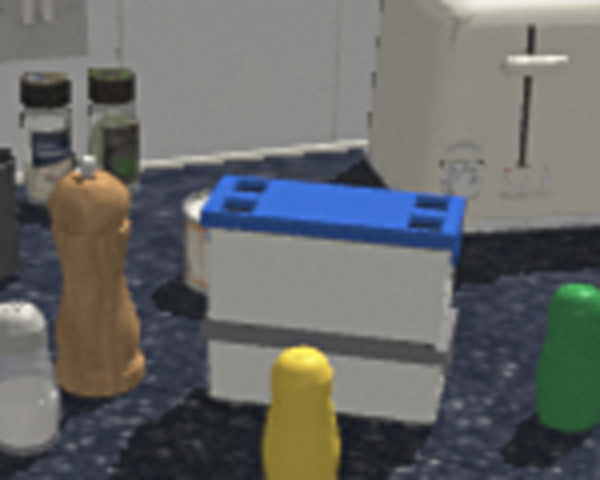

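Blue sits level on grey with its body closed onto the grey lid band at crop (320,340), no gap. Now orange.

Scaled: 14.4 cm is 0.144, -3.5 cm is -0.035, 0.4 degrees is 0.0067.

Request:
send_rows([
  [[-0.035,0.144,0.004,0,0.0067,0],[-0.035,0.144,0.004,0,0.0067,0],[-0.035,0.144,0.004,0,0.0067,0],[-0.035,0.144,0.004,0,0.0067,0],[-0.035,0.144,0.004,0,0.0067,0]],
])

```text
clock: 15.13
tool_pos: [0.4965, 0.1137, 0.2329]
orientation: [-180.0, -0.5, -166.8]
force: [0.1, 0.1, -0.9]
opening: 0.0876
gripper_force: 0.0
```

Scaled: 14.4 cm is 0.144, 7 cm is 0.07, -0.8 degrees is -0.0133.

Request:
send_rows([
  [[0.038,0.144,0.07,0,0,-0.0133],[0.038,0.144,0.07,0,0,-0.0133],[0.038,0.144,0.07,0,0,-0.0133],[0.038,0.144,0.07,0,0,-0.0133],[0.038,0.144,0.07,0,0,-0.0133],[0.038,0.144,0.07,0,0,-0.0133],[0.038,0.144,0.07,0,0,-0.0133]],
])

```text
clock: 15.72
tool_pos: [0.4267, 0.2415, 0.1641]
orientation: [-179.9, -0.5, -166.1]
force: [-0.5, -0.3, -1.2]
opening: 0.0878
gripper_force: 0.0
```

```bash
python3 -c "
from h import *
legs((.4298,.2416,.018,-166.1))
b,K,T=snap('top')
P,pts=tub(b,K,T,'blue',.08,z0=.054);print([(int(s),*p.round(4)) for s,p in P],pts.mean(0))
if len(P)==4: print(fit([p for _,p in P]))
np.savez('s3.npz',b=b)
"
```

```text
t 15.72 at [0.4267 0.2415 0.1641] [-179.94   -0.47 -166.08] open 0.0878 F [-0.5 -0.3 -1.2]
(0.4298, 0.2416, 0.018, -166.1) -> [-0.43 -0.05 14.61] [-0.06 -0.47  0.02] rows 3.5
[(64, np.float64(0.5577), np.float64(-0.0395)), (63, np.float64(0.5497), np.float64(-0.0076)), (65, np.float64(0.4493), np.float64(-0.0657)), (65, np.float64(0.4415), np.float64(-0.0339))] [ 0.50011365 -0.03634565]
(array([ 0.4995, -0.0367]), np.float64(13.59), np.float64(55.7), np.float64(16.4))
```

Blue measures (0.4995,-0.0367) at 13.6°, within 1 mm of grey.

Scaled: 14.5 cm is 0.145, 14 cm is 0.14, -0.4 degrees is -0.0067.

Request:
send_rows([
  [[-0.003,0,0.03,0,-0.0067,0],[-0.003,0,0.07,0,-0.0067,0],[-0.003,0,0.105,0,-0.0067,0],[-0.003,0,0.13,0,-0.0067,0],[-0.003,0,0.14,0,-0.0067,0],[-0.003,0,0.145,0,-0.0067,0],[-0.003,0,0.145,0,-0.0067,0]],
])

```text
clock: 16.35
tool_pos: [0.4292, 0.2412, 0.019]
orientation: [-179.9, -0.1, -166.2]
force: [0.2, 0.8, 0.4]
opening: 0.0874
gripper_force: 0.0
```

Request:
send_rows([
  [[0,0,0,0,0,0],[0,0,0,0,0,0],[0,0,0,0,0,0],[0,0,0,0,0,0],[0,0,0,0,0,0],[0,0,0,0,0,0],[0,0,0,0,0,0]],
], fingers=0)

```text
clock: 16.93
tool_pos: [0.4292, 0.2428, 0.0204]
orientation: [180.0, 0.1, -166.1]
force: [-0.7, -1.3, 6.3]
opening: 0.0615
gripper_force: 30.0
```

```bash
python3 -c "
from h import *
legs((.4298,.2416,.018,-166.1))"
```

```text
t 16.93 at [0.4292 0.2428 0.0204] [ 1.7996e+02  6.0000e-02 -1.6612e+02] open 0.0615 F [-0.7 -1.3  6.3]
(0.4298, 0.2416, 0.018, -166.1) -> [-0.03 -0.13  0.24] [ 0.04  0.06 -0.02] rows 0.1
```

Scaled: -20 cm is -0.2, -19.5 cm is -0.195.

Request:
send_rows([
  [[0,0,-0.01,0,0,0],[0,0,-0.03,0,0,0],[0,0,-0.065,0,0,0],[0,0,-0.1,0,0,0],[0,0,-0.135,0,0,0],[0,0,-0.17,0,0,0],[0,0,-0.195,0,0,0],[0,0,-0.2,0,0,0]],
])

```text
clock: 17.6
tool_pos: [0.4304, 0.2437, 0.2246]
orientation: [179.8, 0.4, -166.1]
force: [1.2, 0.3, -1.3]
opening: 0.0609
gripper_force: 30.0
```

```bash
python3 -c "
from h import *
legs((.465,.10,.22,-166.2),(.4993,-.0367,.19,-166.4),(.4993,-.0367,.1484,-166.4))"
```

```text
t 17.6 at [0.4304 0.2437 0.2246] [ 179.79    0.36 -166.1 ] open 0.0609 F [ 1.2  0.3 -1.3]
(0.465, 0.1, 0.22, -166.2) -> [  0.1  -14.78   0.4 ] [0.21 0.36 0.1 ] rows 3.5
(0.4993, -0.0367, 0.19, -166.4) -> [ -0.07 -14.09   3.  ] [ 0.  -0.   0.2] rows 3.5
(0.4993, -0.0367, 0.1484, -166.4) -> [-0.   -0.    4.16] [0. 0. 0.] rows 1.0
```

Scaled: -22 cm is -0.22, -19 cm is -0.19.

Request:
send_rows([
  [[0,-0.015,0,0,0,0],[0,-0.04,0,0,0,0],[0,-0.07,0.002,0,0,0],[0,-0.1,0.003,0,0,0],[0,-0.13,0.004,0,0,0],[0,-0.16,0.004,0,0,0],[0,-0.19,0.004,0,0,0],[0,-0.22,0.004,0,0,0]],
])

```text
clock: 18.27
tool_pos: [0.481, 0.0274, 0.2148]
orientation: [180.0, -0.1, -166.1]
force: [1.2, 0.4, -2.2]
opening: 0.0614
gripper_force: 30.0
```

Scaled: -6.9 cm is -0.069, -6.5 cm is -0.065, 0.3 degrees is 0.005.

Request:
send_rows([
  [[0,-0.028,0.005,0,0,0.005],[0,-0.05,0.01,0,0,0.005],[0,-0.065,0.02,0,0,0.005],[0,-0.069,0.03,0,0,0.005],[0,-0.069,0.03,0,0,0.005],[0,-0.069,0.03,0,0,0.005]],
])

```text
clock: 18.77
tool_pos: [0.4973, -0.0382, 0.1847]
orientation: [180.0, -0.1, -166.5]
force: [0.3, 0.3, -1.2]
opening: 0.0612
gripper_force: 30.0
```

```bash
python3 -c "
from h import *
legs((.4993,-.0367,.1484,-166.4))"
```

```text
t 18.77 at [ 0.4973 -0.0382  0.1847] [ 1.7999e+02 -1.4000e-01 -1.6647e+02] open 0.0612 F [ 0.3  0.3 -1.2]
(0.4993, -0.0367, 0.1484, -166.4) -> [-0.24  0.1   3.63] [ 0.01 -0.14 -0.07] rows 0.9
```

Scaled: 2 cm is 0.02, 1.2 cm is 0.012.

Request:
send_rows([
  [[-0.002,0.001,0.005,0,0,0],[-0.002,0.001,0.012,0,0,0],[-0.002,0.001,0.018,0,0,0],[-0.002,0.001,0.02,0,0,0],[-0.002,0.001,0.02,0,0,0],[-0.002,0.001,0.02,0,0,0]],
])

```text
clock: 19.27
tool_pos: [0.4998, -0.0366, 0.1657]
orientation: [-180.0, -0.0, -166.4]
force: [-0.3, -0.4, -1.2]
opening: 0.0615
gripper_force: 30.0
```

```bash
python3 -c "
from h import *
legs((.4993,-.0367,.1484,-166.4))"
```

```text
t 19.27 at [ 0.4998 -0.0366  0.1657] [-1.8000e+02 -1.0000e-02 -1.6641e+02] open 0.0615 F [-0.3 -0.4 -1.2]
(0.4993, -0.0367, 0.1484, -166.4) -> [0.05 0.   1.73] [-0.   -0.01 -0.01] rows 0.4
```

Scaled: 1.7 cm is 0.017, 1.6 cm is 0.016.

Request:
send_rows([
  [[0,0,0.004,0,0,0],[0,0,0.008,0,0,0],[0,0,0.011,0,0,0],[0,0,0.013,0,0,0],[0,0,0.0145,0,0,0],[0,0,0.016,0,0,0],[0,0,0.017,0,0,0],[0,0,0.017,0,0,0]],
])

```text
clock: 19.93
tool_pos: [0.4999, -0.0368, 0.1486]
orientation: [180.0, -0.0, -166.4]
force: [-0.3, 0.1, -2.0]
opening: 0.0613
gripper_force: 30.0
```

Scaled: 0.2 cm is 0.002, 0.15 cm is 0.0015.

Request:
send_rows([
  [[0,0,0.001,0,0,0],[0,0,0.0015,0,0,0],[0,0,0.002,0,0,0],[0,0,0.002,0,0,0]],
])

```text
clock: 20.27
tool_pos: [0.5003, -0.0369, 0.1482]
orientation: [-180.0, 0.1, -166.4]
force: [-4.1, 0.7, 10.8]
opening: 0.0611
gripper_force: 30.0
```

Seated: 10.8 N at the expected height. Release and retreat upward.

Scaled: 0.2 cm is 0.002.

Request:
send_rows([
  [[0,0,0.002,0,0,0],[0,0,0.002,0,0,0],[0,0,0.002,0,0,0],[0,0,0.002,0,0,0],[0,0,0.002,0,0,0],[0,0,0.002,0,0,0],[0,0,0.002,0,0,0]],
], fingers=1)

```text
clock: 20.85
tool_pos: [0.4999, -0.0368, 0.1446]
orientation: [180.0, -0.0, -166.4]
force: [0.0, -0.6, -0.0]
opening: 0.0875
gripper_force: 0.0
```

Scaled: -15 cm is -0.15, -13 cm is -0.13.

Request:
send_rows([
  [[0,0,-0.02,0,0,0],[0,0,-0.05,0,0,0],[0,0,-0.09,0,0,0],[0,0,-0.13,0,0,0],[0,0,-0.15,0,0,0],[0,0,-0.15,0,0,0]],
])

```text
clock: 21.35
tool_pos: [0.5023, -0.0368, 0.3004]
orientation: [-179.9, 0.5, -166.4]
force: [0.9, 0.4, 0.6]
opening: 0.0877
gripper_force: 0.0
```

Scaled: 25 cm is 0.25, 24 cm is 0.24.

Request:
send_rows([
  [[0,0.04,0,0,0,0],[0,0.08,0,0,0,0],[0,0.12,0,0,0,0],[0,0.16,0,0,0,0],[0,0.2,0,0,0,0],[0,0.24,0,0,0,0],[0,0.25,0,0,0,0],[0,0.25,0,0,0,0]],
])

```text
clock: 22.02
tool_pos: [0.4404, 0.2088, 0.2941]
orientation: [-180.0, -0.0, -166.2]
force: [-0.1, -0.8, -0.2]
opening: 0.0878
gripper_force: 0.0
```

```bash
python3 -c "
from h import *
legs()
b,K,T=snap('top');a,_,_=snap('side')
P,pts=tub(b,K,T,'orange',.055,z0=.128);print([(int(s),*p.round(4)) for s,p in P],pts.mean(0))
if len(P)==4: print(fit([p for _,p in P]))
save(np.vstack([a[80:280,200:460],b[110:280,200:460]]),'end',s=1.6)
"
```

```text
t 22.02 at [0.4404 0.2088 0.2941] [-1.8000e+02 -5.0000e-02 -1.6623e+02] open 0.0878 F [-0.1 -0.8 -0.2]
[(66, np.float64(0.5591), np.float64(-0.0412)), (63, np.float64(0.5512), np.float64(-0.009)), (69, np.float64(0.4505), np.float64(-0.0671)), (66, np.float64(0.4429), np.float64(-0.0349))] [ 0.50162324 -0.0371245 ]
(array([ 0.5009, -0.0381]), np.float64(13.41), np.float64(55.7), np.float64(16.5))
```

View pics/end.png

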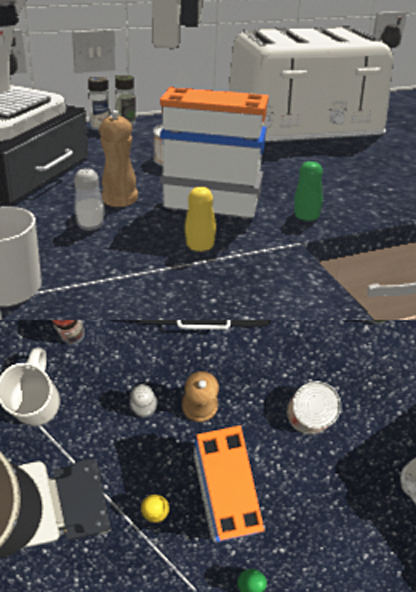

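The final view shows the stack grey, blue, orange level and flush at crop (213,150). The salt is upright at (88,197) beside the mill, and the mill, tin and mug are in place. The orange tub measures 1–2 mm and 0.2° from blue, so I hand in.

```bash
python3 -c "
from plant import ctrl
print(ctrl.close_job())"
```

```text
the job is handed in; nothing more can be done
None
```

I handed the job in at about 22 s: the salt stands upright beside the mill, and blue on grey and orange on blue measured within 2 mm of the tub below and look fully seated; the hand-in returned no verdict.

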